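Set and lock the load selector of a hardness tester

TASK

On the hardness tester's control console, turn the big wing-grip load selector clockwise until its pointer is at the raised tab on the collar, then pull the grip straight out (up) until it locks out, and let go. The catch that lets it out sits some 6 to 13 degrees to one side or the other of the tab: find it by feel, turning slowly through the tab's neighbourhood under a light upward pull, and never force the knob. Leave the small trim knob and everything else on the bench as it is.

Things in the scene. Friction and masses are not known exactly. Their poses are not given: they have to be found in the camera images.
- grip (a point): Centre of the selector's wing grip: an upright black bar 52 mm long, 14 mm thick (grip it across the 14 mm), 38 mm high, on a round skirt 62 mm across and 7 mm thick. The point is on the knob's upright turning axis, 17 mm below the bar's top, 21 mm above the skirt; knob in, 32 mm above the console's top. Its x axis points along the bar to the pointer, z up
- pointer (a point): Tip of the small white pointer on the skirt, 32 mm from the turning axis, 20 mm below grip, at one end of the bar (a white line on the bar's top is at the same end)
- collar: Dark steel setting collar fixed on the console round the knob, 90 mm outer and 70 mm inner diameter, 4 mm high. Origin on the knob's turning axis at the level of the console's top; x axis towards its single raised aluminium tab (the mark), z up
- tab (a point): Top of the collar's raised tab (6 mm wide, 14 long, 9 high), 41 mm from the turning axis. The hidden catch lets the knob out only with the pointer 0.11 to 0.23 rad to one side or the other of the tab (side and distance differ each time), in a window about 0.1 rad wide; elsewhere, exactly at the tab too, the shaft rises 2.5 mm and is then held
- knob_turn (a joint): Angle of the selector, rad, growing clockwise seen from above; at 0 the pointer points along the console's x axis. It turns from -1.3 to 1.3 with a friction of about 0.06 N m and stays where it is left. It starts 0.5 to 1.2 rad anticlockwise of the tab
- knob_pull (a joint): How far the shaft is pulled out, m: 0 in, 0.015 fully out at its stop; locked when over 0.011. About 3 N of friction holds it where it is left. The grip rides on it on a spring (1 mm per 3 N, 14 mm at most). To feel for the catch, pull steadily with 10 to 15 N while turning; over 25 N on the catch breaks it. When the catch lets go the pull force falls to about half: stop turning, pull up the rest
- console: White console box, 200 mm (x) by 270 mm (y), top 85 mm above the bench, fixed. Origin at the centre of its underside. The selector's axis is at x -10, y +50 mm
- trim_knob (a joint): Angle of the small round trim knob, rad: leave alone
- trim_top (a point): Top centre of the small round trim knob, 26 mm diameter, 14 mm high, on the console's top at x -60, y -75 mm from the console's origin
- mount1_center (a point): Centre of a black resin specimen mount with a steel specimen in its face, 32 mm diameter, 22 mm high, standing on the console's top: leave alone
- block_mid (a point): Centre of a round steel test block, 60 mm diameter, 12 mm high, lying on the console's top: leave alone
- driver_mid (a point): Near the middle of a screwdriver, 160 mm long, lying on the bench: leave alone
- bottle_mid (a point): Centre of a white bottle, 48 mm diameter, 110 mm high, on the bench: leave alone
- cup_mid (a point): Centre of a steel cup, 64 mm rim diameter, 70 mm high, on the bench: leave alone
- case_mid (a point): Centre of a closed flat black instrument case, 75 by 110 by 28 mm, on the bench: leave alone

How it is judged:
On the way, in this order (a step that is already met when the one before it is completed fails the run):
1. the pointer is brought to the tab's neighbourhood (within 0.35 rad) with the knob still in (y of pointer in the frame of collar between -0.011 and 0.011 m and x of pointer in the frame of collar above 0 m and value of joint knob_pull below 0.005 m), for 0.2 s.
2. the knob is pulled out into its lock near the tab (y of pointer in the frame of collar between -0.011 and 0.011 m and x of pointer in the frame of collar above 0 m and value of joint knob_pull above 0.011 m), for 0.2 s.
At the end, for the whole second after the job is handed in: The selector's pointer is within 0.35 rad of the collar's tab, its shaft is out by more than 11 mm of its 15 mm and at rest, and the knob is let go (all of step 2 and velocity of joint knob_pull between -0.005 and 0.005 m/s); the robot touches nothing.
It fails at once if the catch is forced: more than 25 N on it (contact force between knob_pull and catch_a above 25 N or contact force between knob_pull and catch_b above 25 N).
It fails at once if the trim knob is touched with more than 2 N (contact force between trim_knob and anything else above 2 N).
It fails at once if a bystander on the console or bench is moved by more than 25 mm (distance of any of mount1_center, block_mid, driver_mid, bottle_mid, cup_mid, case_mid from where it was at the start of the episode above 0.025 m).
It also fails if it takes over 72 s, if anything falls off the work surface, if the arm or the gripper's body presses on something with over 40 N, if the wrist force passes 120 N, or if a joint passes its speed limit or range.

ROBOT

A 7-joint arm with a two-finger parallel gripper is mounted at the origin on the work surface. World frame = base frame: x ahead of the robot, y to its left, z up, the work surface at z = 0. Lengths are in m, angles in rad, forces in N, time in s.
With the tool pointing down it reaches from about 0.425 to 0.925 m from the base axis. Payload 6.8 kg.
Tool frame: the origin (TCP) lies at the very end of the fingers, on their centre line; the grasp point (between the pads) lies 19 mm behind it; z points along the fingers, y is the direction in which the jaws open and shut (so a half turn about z gives the same grasp; the last joint's range is limited). The gripper opens to 85 mm and grips with 20 to 120 N. Pads are 22 mm wide; open, the fingers measure 114 mm over their backs; the gripper's body (76 mm by 85 mm) begins 54 mm behind the grasp point. The pads swing forward as they close: fully open they stand 13 mm farther back than shut.
Start: joints at [1.139, 0.477, 0.022, 1.555, -0.011, 1.109, -0.083], TCP at [0.215, -0.64, 0.231] pointing down, gripper open.
Joint ranges: [-2.96, 2.96], [-0.34, 2.1], [-1.41, 1.46], [0.24, 2.44], [-1.37, 4.51], [0.17, 1.92], [-2.96, 2.96]. Speed limits (rad/s): [2.39, 2.39, 3.14, 3.14, 3.14, 3.14, 3.14].

INTERFACE

Orientations are given as a unit quaternion [w, x, y, z].
In Python, from rig import sense, optics, job gives the robot as it stands.
- The arm moves only by the tool carry_out, never from a script. Its argument "deltas" is a list of rows, each an object with "dr": the turn, a rotation vector about the tool's x, y, z in degrees, a list of three; "delta_pos": the shift along the tool's x, y, z in cm, a list of three; "jaw": the closure, from 0 (fully open) to 1 (shut). In form: [{"dr": [rx, ry, rz], "delta_pos": [tx, ty, tz], "jaw": jaw}, ...]. A call has 1 to 10 rows; each row is the pose to reach, as a shift and turn from the pose commanded when the call began, along the tool's axes at that moment; what a row does not reach only later rows make up. A row lasts 1/12 s, in which the tool goes at most 41.7 mm and 7.16 degrees, less where a joint would pass 70% of its speed; a pose out of reach is approached as far as the arm can. A call with a gripper value outside its range is refused whole. The fingers move at their own pace and stop on an object; "newtons" is the grip in N (left out, the last holds). Time passes only in rows, so rows that repeat a pose let the fingers close. It gives the time, the measured TCP pose, the force and the opening at its end, in the units of the state.
- sense(): the state, without advancing time (a new reading comes with each control period).
- optics.grab_frame(name): name is "side" or "top"; returns (picture, depth): 400x640x3 uint8, blue, green, red; 400x640 float32, m along the optical axis (not along the pixel's ray), 0 where there is no reading.
- optics.camera_info(name): a dict with "fx", "fy", "cx", "cy" (pixels), "view" (4x4, takes a point from world to camera coordinates). Camera axes: x right, y up, looking along -z (the intrinsics and any distortion apply to the point x, -y, -z); pixel columns grow to the right and rows downward; lengths in m; the calibration is good to about 2 mm. A picture is of the moment at which its call begins. camera_info takes no time and is no camera call.
- job.job_done(): hands the job in, once; it reports no verdict.
The state is a dict: "t": time; "joint_pos": joint angles; "qd": joint speeds; "tau": joint torques, N m; "eef_pos": TCP position; "orientation": TCP orientation; "ft_force": force on the tool from outside, world axes, zero at the start; "ft_torque": the same for the moment, N m; "opening": finger opening in m.
Only numpy, scipy, OpenCV 4.12 (cv2) and the standard library are available. Lean on these libraries where they do the work, as an engineer would, in place of code of your own. Each camera call takes 0.05 s, during which the arm holds its last target.

## Working session

There is one attempt and no reset: what is moved stays moved. The work goes in short steps, Python scripts to look and compute and a tool call to move; the robot and the scene stay as the last step left them, time stands still between calls to the robot, and variables do not carry over. Pictures are saved under pics/ and viewed, and the job is handed in when it is done.

Besides the shell and the picture viewer there is one more tool, called after "Call:" by a JSON object that holds its "method" and its "body". carry_out: Moves the arm, as the interface text tells. Its arguments: {"type":"object","properties":{"deltas":{"type":"array"},"newtons":{"type":"number"}},"required":["deltas"]}

```bash
mkdir -p pics; ls
cat > h.py <<'E'
import numpy as np, cv2
from rig import sense, optics, job
def save(name,fn):
    im,d=optics.grab_frame(name); cv2.imwrite(f'pics/{fn}.png',im); np.save(f'pics/{fn}.npy',d); return im,d
def world(name,u,v,z):
    c=optics.camera_info(name); V=np.array(c['view']); 
    ray=V[:3,:3].T@np.array([(u-c['cx'])/c['fx'],-(v-c['cy'])/c['fy'],-1.]); o=-V[:3,:3].T@V[:3,3]
    return o+ray*(z-o[2])/ray[2]
def deproj(name,u,v,d):
    c=optics.camera_info(name); V=np.array(c['view'])
    p=d*np.array([(u-c['cx'])/c['fx'],-(v-c['cy'])/c['fy'],-1.]); return V[:3,:3].T@(p-V[:3,3])
def pix(name,P):
    c=optics.camera_info(name); V=np.array(c['view']); p=V[:3,:3]@np.array(P)+V[:3,3]
    return c['cx']-c['fx']*p[0]/p[2], c['cy']+c['fy']*p[1]/p[2]
E
python3 - <<'E'
from h import *
for n in('top','side'): save(n,n+'0'); print(optics.camera_info(n))
print(sense())
E
```

```text
pics
{'fx': 364.5205359542536, 'fy': 364.5205359542536, 'cx': 315.71538976319295, 'cy': 194.4854736054159, 'view': array([[ 0.01617743, -0.99932474,  0.03299036,  0.00181146],
       [ 0.98171621,  0.02213372,  0.18905919, -0.61362106],
       [-0.18966172,  0.02932868,  0.98141136, -0.83985329],
       [ 0.        ,  0.        ,  0.        ,  1.        ]])}
{'fx': 475.21118453909673, 'fy': 475.21118453909673, 'cx': 318.2851793682783, 'cy': 201.8616666057444, 'view': array([[ 0.99833428, -0.05598972,  0.0139218 , -0.61373214],
       [ 0.03096478,  0.72357815,  0.68954756, -0.10854196],
       [-0.04868108, -0.68796788,  0.72410658, -1.04082662],
       [ 0.        ,  0.        ,  0.        ,  1.        ]])}
{'t': 0.1, 'joint_pos': array([ 1.13886488,  0.47773964,  0.02235559,  1.55633019, -0.01149611,
        1.10927881, -0.08310668]), 'qd': array([ 0.00118158, -0.00275238,  0.00152095, -0.00222484, -0.00080083,
       -0.00079586, -0.00122036]), 'tau': array([ 4.84011689e-03, -5.97759712e+01,  1.61383364e+00, -2.81954634e+01,
        1.28374470e-02,  5.01257149e-03, -8.89723367e-06]), 'eef_pos': array([ 0.21460344, -0.63943142,  0.23041775]), 'orientation': array([-7.90348377e-04,  9.86919628e-01,  1.61210999e-01, -1.93942018e-04]), 'ft_force': array([-0.23748166,  0.27192281, -0.46614338]), 'ft_torque': array([-0.02088472,  0.00527945, -0.00802839]), 'opening': 0.08522999935391239}
```

View pics/top0.png

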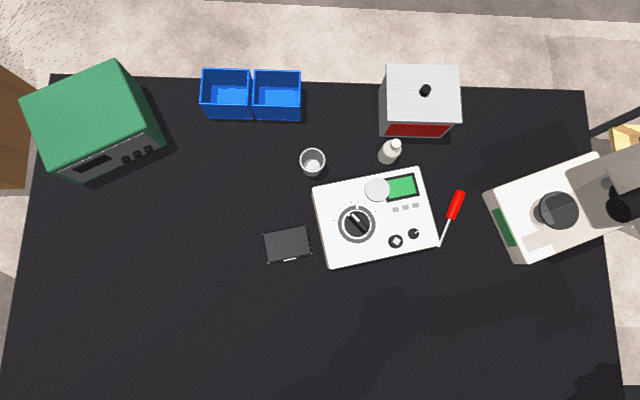

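View pics/side0.png

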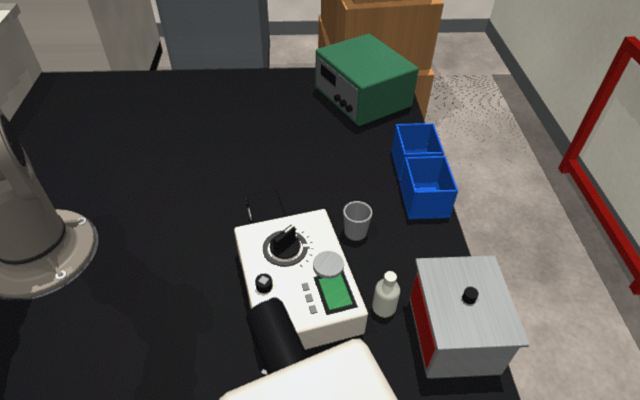

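Run:
```python
import cv2
a=cv2.imread('pics/top0.png')[195:250,325:395]; cv2.imwrite('pics/tc.png',cv2.resize(a,None,fx=11,fy=10.9,interpolation=cv2.INTER_CUBIC))
a=cv2.imread('pics/side0.png')[215:275,250:330]; cv2.imwrite('pics/sc.png',cv2.resize(a,None,fx=10,fy=10,interpolation=cv2.INTER_CUBIC))
a=cv2.imread('pics/top0.png')[155:285,300:450]; cv2.imwrite('pics/tc2.png',cv2.resize(a,None,fx=4,fy=4,interpolation=cv2.INTER_CUBIC))
```

```text
(no output)
```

View pics/tc.png

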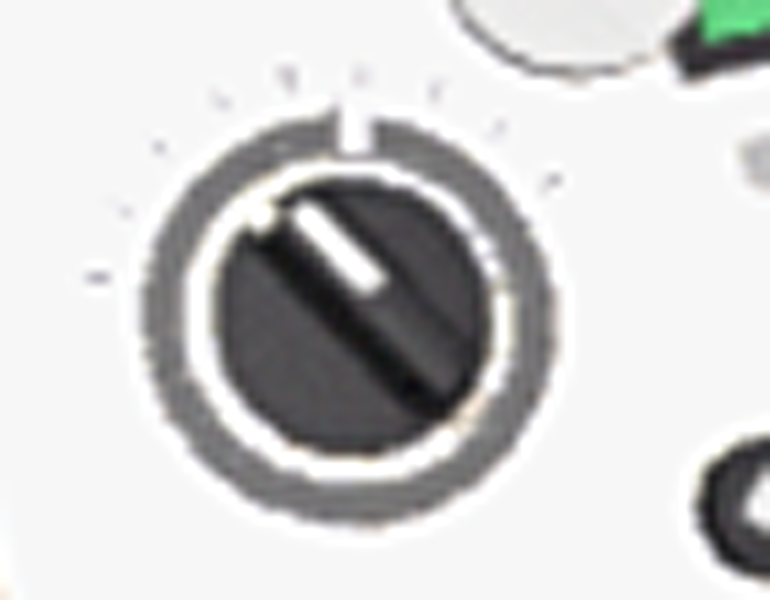

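View pics/sc.png

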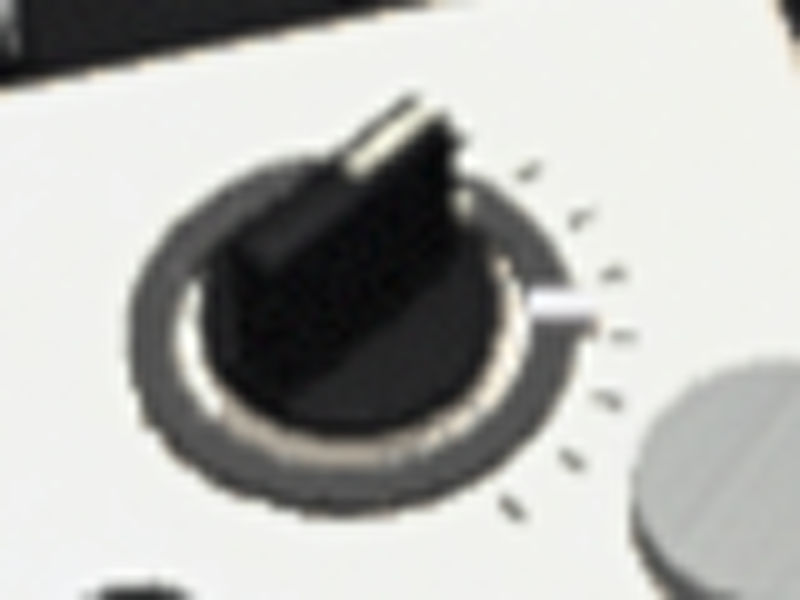

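View pics/tc2.png

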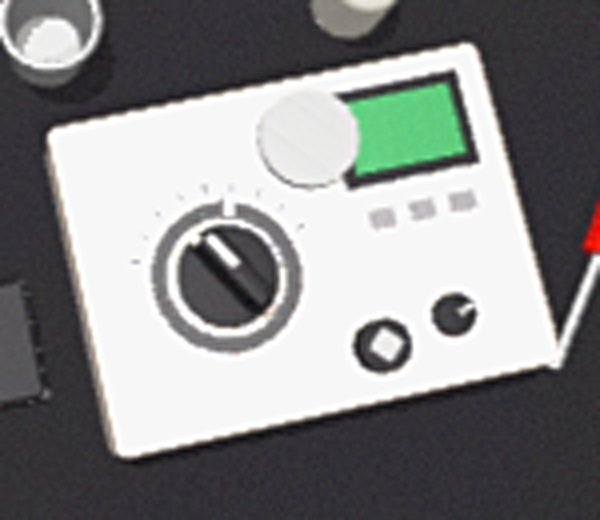

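```bash
cat >> h.py <<'E'
def tc(x,y,z): return world('top',(x+.5)/11-.5+325,(y+.5)/10.9-.5+195,z)
def sc(x,y,z): return world('side',(x+.5)/10-.5+250,(y+.5)/10-.5+215,z)
E
python3 - <<'E'
from h import *
np.set_printoptions(precision=4,suppress=True)
c=tc(349,319,.089); s=tc(352,318,.096); t=tc(355,125,.094);p=tc(261,214,.097);l1=tc(300,208,.134);l2=tc(375,287,.134)
sc_c=sc(355,335,.088)
ts=sc(560,300,.094); l1s=sc(428,108,.134); l2s=sc(355,165,.134); ps=sc(463,203,.097)
for n in 'c s t p l1 l2 sc_c ts l1s l2s ps'.split(): print(n,globals()[n])
a=lambda v:np.degrees(np.arctan2(v[1],v[0]))
print(a(t-c),a(p-c),a(l1-l2),a(ts-sc_c),a(l1s-l2s),a(ps-sc_c), a(l1-c))
D=np.load('pics/top0.npy');
for u,v in [(357,221),(352,219),(345,240),(335,215),(357,207)]: print(u,v,deproj('top',u,v,D[v,u]))
# console corners in top image
for x,y in [(48,132),(475,44),(558,362),(122,458)]: print(world('top',300+x/4,155+y/4,.085))
E
```

```text
c [ 0.5395 -0.082   0.089 ]
s [ 0.5389 -0.0816  0.096 ]
t [ 0.5811 -0.0827  0.094 ]
p [ 0.5608 -0.0621  0.097 ]
l1 [ 0.5571 -0.0656  0.134 ]
l2 [ 0.5411 -0.0808  0.134 ]
sc_c [ 0.5426 -0.0841  0.088 ]
ts [ 0.5835 -0.0818  0.094 ]
l1s [ 0.5586 -0.0649  0.134 ]
l2s [ 0.5443 -0.0787  0.134 ]
ps [ 0.5648 -0.0585  0.097 ]
-1.08017621649388 42.910228729715065 43.596000119448014 3.1548103792535422 44.10463299199924 48.99435741961906 42.935682581286486
357 221 [ 0.5407 -0.0771  0.1346]
352 219 [ 0.5454 -0.0664  0.1309]
345 240 [ 0.5014 -0.0558  0.0852]
335 215 [ 0.56   -0.0321  0.0844]
357 207 [ 0.5785 -0.083   0.0954]
[0.624  0.0236 0.085 ]
[ 0.6851 -0.237   0.085 ]
[ 0.4926 -0.279   0.085 ]
[ 0.4333 -0.0224  0.085 ]
```

Run:
```python
from h import *
np.set_printoptions(precision=3,suppress=True)
D=np.load('pics/top0.npy')
for u,v in [(490,195),(520,255),(530,240),(558,208),(595,160),(600,185),(630,200),(396,241),(413,234),(377,189)]: print(u,v,deproj('top',u,v,D[v,u]))
D=np.load('pics/side0.npy')
for u,v in [(260,310),(290,355),(240,385),(340,360),(400,395)]: print(u,v,deproj('side',u,v,D[v,u]))
for P in [(0,0,0),(.215,-.64,.231),(.3,-.5,.231)]: print(pix('top',P),pix('side',P))
```

```text
490 195 [ 0.624 -0.429  0.047]
520 255 [ 0.475 -0.488  0.056]
530 240 [ 0.511 -0.508  0.069]
558 208 [ 0.581 -0.542  0.13 ]
595 160 [ 0.684 -0.606  0.175]
600 185 [ 0.631 -0.627  0.155]
630 200 [ 0.542 -0.429  0.437]
396 241 [ 0.5   -0.171  0.106]
413 234 [ 0.517 -0.213  0.099]
377 189 [ 0.623 -0.131  0.097]
260 310 [ 0.529 -0.433  0.439]
290 355 [ 0.557 -0.48   0.44 ]
240 385 [ 0.457 -0.318 -0.002]
340 360 [ 0.6   -0.49   0.448]
400 395 [ 0.739 -0.351  0.   ]
(np.float64(316.5016153160365), np.float64(460.8147036980221)) (np.float64(38.072920162801154), np.float64(251.41876900969604))
(np.float64(669.280894030109), np.float64(396.63144138938577)) (np.float64(-67.30381128387921), np.float64(636.3379426144049))
(np.float64(589.3268541464206), np.float64(347.010275722586)) (np.float64(71.1331824855641), np.float64(465.3743024806245))
```

Run:
```python
import cv2
a=cv2.imread('pics/top0.png')[100:300,460:640]; cv2.imwrite('pics/tr.png',cv2.resize(a,None,fx=3,fy=3))
```

```text
(no output)
```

View pics/tr.png

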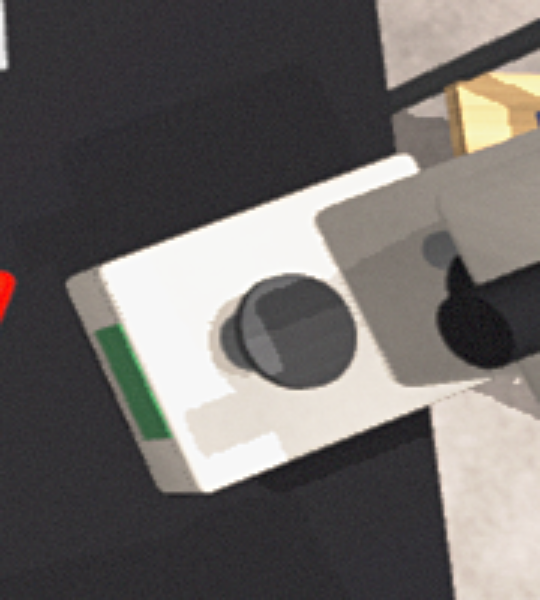

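```bash
cat >> h.py <<'E'
from scipy.spatial.transform import Rotation as Ro
def rel(P,yaw_y=None):
    "tool-axis shift in cm to world TCP P; deg turn about tool z so tool y has world heading yaw_y; tilt-fix rotvec"
    s=sense(); q=s['orientation']; R=Ro.from_quat([q[1],q[2],q[3],q[0]])
    dp=R.inv().apply(np.array(P)-s['eef_pos'])*100
    y=np.radians(yaw_y); Y=np.array([np.cos(y),np.sin(y),0]);Z=np.array([0,0,-1.]);X=np.cross(Y,Z)
    T=Ro.from_matrix(np.c_[X,Y,Z])
    return dp.round(2),(R.inv()*T).as_rotvec(degrees=True).round(2)
E
python3 - <<'E'
from h import *
for P in [(.25,-.45,.25),(.34,-.3,.25),(.54,-.0825,.25)]: print(rel(P,-46.5))
E
```

```text
(array([  9.38, -16.84,  -1.93]), array([-9.000e-02, -1.000e-02, -2.495e+01]))
(array([ 22.69, -28.19,  -1.92]), array([-9.000e-02, -1.000e-02, -2.495e+01]))
(array([ 48.57, -42.45,  -1.9 ]), array([-9.000e-02, -1.000e-02, -2.495e+01]))
```

Call:
{"method": "carry_out", "body": {"deltas": [{"dr": [0,0,-5],"delta_pos": [1.9,-3.4,-0.5],"jaw": 0.5},{"dr": [0,0,-10],"delta_pos": [3.8,-6.8,-1],"jaw": 0.5},{"dr": [0,0,-15],"delta_pos": [5.7,-10.2,-1.5],"jaw": 0.5},{"dr": [0,0,-20],"delta_pos": [7.6,-13.6,-1.9],"jaw": 0.5},{"dr": [0,0,-25],"delta_pos": [9.6,-17,-1.9],"jaw": 0.5},{"dr": [0,0,-25],"delta_pos": [12.5,-19.5,-1.9],"jaw": 0.5},{"dr": [0,0,-25],"delta_pos": [15.5,-22,-1.9],"jaw": 0.5},{"dr": [0,0,-25],"delta_pos": [18.5,-24.6,-1.9],"jaw": 0.5},{"dr": [0,0,-25],"delta_pos": [21.5,-27.2,-1.9],"jaw": 0.5},{"dr": [0,0,-25],"delta_pos": [22.7,-28.2,-1.9],"jaw": 0.5}]}}

```text
t: 0.93
eef_pos: [0.3426, -0.2953, 0.2503]
orientation: [-0.0, 0.928, 0.374, 0.001]
ft_force: [0.0, -0.3, 0.0]
opening: 0.0429
```

Run:
```python
from h import *
s=sense();print(s['joint_pos'],s['opening'])
print(rel((.54,-.0825,.25),-46.5),rel((.54,-.0825,.18),-46.5))
```

```text
[ 0.82940722  0.1017449  -0.27158227  2.02515475  0.030371    1.01872555
 -0.26146456] 0.042865497375285604
(array([28.98, -1.65,  0.07]), array([-0.03, -0.08,  0.39])) (array([28.97, -1.65,  7.07]), array([-0.03, -0.08,  0.39]))
```

Call:
{"method": "carry_out", "body": {"deltas": [{"dr": [0,0,0.4],"delta_pos": [4,-0.2,0],"jaw": 0.5},{"dr": [0,0,0.4],"delta_pos": [8,-0.4,0],"jaw": 0.5},{"dr": [0,0,0.4],"delta_pos": [12,-0.7,0],"jaw": 0.5},{"dr": [0,0,0.4],"delta_pos": [16,-0.9,0],"jaw": 0.5},{"dr": [0,0,0.4],"delta_pos": [20,-1.1,0],"jaw": 0.5},{"dr": [0,0,0.4],"delta_pos": [24,-1.4,1],"jaw": 0.5},{"dr": [0,0,0.4],"delta_pos": [27.5,-1.6,3],"jaw": 0.5},{"dr": [0,0,0.4],"delta_pos": [29,-1.65,6],"jaw": 0.5},{"dr": [0,0,0.4],"delta_pos": [29,-1.65,8.5],"jaw": 0.5},{"dr": [0,0,0.4],"delta_pos": [29,-1.65,8.5],"jaw": 0.5}]}}

```text
t: 1.77
eef_pos: [0.536, -0.0871, 0.1603]
orientation: [-0.002, 0.929, 0.369, -0.004]
ft_force: [-0.8, -0.6, -0.6]
opening: 0.0423
```

Run:
```python
from h import *
im,d=save('side','s1');cv2.imwrite('pics/s1c.png',cv2.resize(im[150:300,200:400],None,fx=4,fy=4,interpolation=cv2.INTER_CUBIC))
im,d=save('top','t1');cv2.imwrite('pics/t1c.png',cv2.resize(im[150:290,280:440],None,fx=4,fy=4,interpolation=cv2.INTER_CUBIC))
s=sense();print(s['joint_pos'],s['opening'])
print(rel((.54,-.0825,.102),-46.5))
```

```text
[ 0.40145738  0.37788305 -0.43505075  1.90656611  0.19919587  0.90198198
 -0.94919147] 0.04296109822265584
(array([ 0.58, -0.33,  6.28]), array([-0.12,  0.1 , -0.36]))
```

View pics/s1c.png

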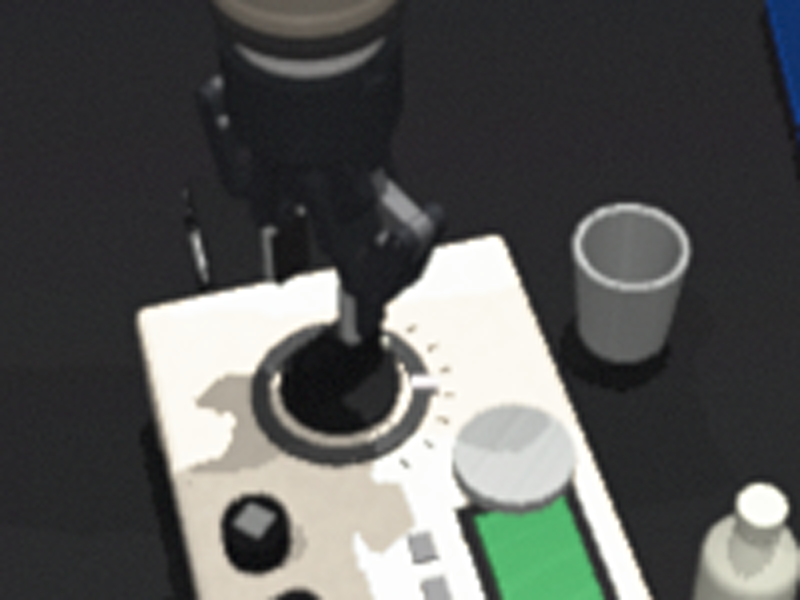

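View pics/t1c.png

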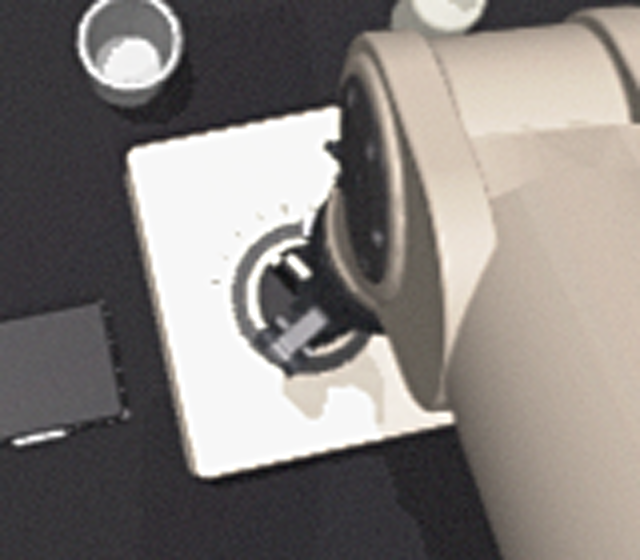

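Call:
{"method": "carry_out", "body": {"deltas": [{"dr": [0,0,-0.4],"delta_pos": [0.58,-0.33,1.5],"jaw": 0.5},{"dr": [0,0,-0.4],"delta_pos": [0.58,-0.33,3],"jaw": 0.5},{"dr": [0,0,-0.4],"delta_pos": [0.58,-0.33,4.5],"jaw": 0.5},{"dr": [0,0,-0.4],"delta_pos": [0.58,-0.33,5.7],"jaw": 0.5},{"dr": [0,0,-0.4],"delta_pos": [0.58,-0.33,6.1],"jaw": 0.5},{"dr": [0,0,-0.4],"delta_pos": [0.58,-0.33,6.1],"jaw": 0.5},{"dr": [0,0,-0.4],"delta_pos": [0.58,-0.33,6.1],"jaw": 0.5}]}}

```text
t: 2.45
eef_pos: [0.5416, -0.0827, 0.1053]
orientation: [0.0, 0.929, 0.371, 0.001]
ft_force: [0.5, -0.5, 0.4]
opening: 0.0426
```

Run:
```python
from h import *
im,d=save('side','s2');cv2.imwrite('pics/s2c.png',cv2.resize(im[150:300,200:400],None,fx=4,fy=4,interpolation=cv2.INTER_CUBIC))
im,d=save('top','t2');cv2.imwrite('pics/t2c.png',cv2.resize(im[180:260,310:400],None,fx=7,fy=7,interpolation=cv2.INTER_CUBIC))
s=sense();print(s)
print(rel((.54,-.0825,.102),-46.5))
```

```text
{'t': 2.55, 'joint_pos': array([ 0.3659706 ,  0.45937658, -0.4131846 ,  1.94884096,  0.25589173,
        0.7819764 , -1.00272437]), 'qd': array([-0.00160529,  0.00235387,  0.00060755,  0.00108793,  0.00300887,
       -0.00337613, -0.00028881]), 'tau': array([ 5.98608772e-02, -5.00037611e+01, -3.99367601e+00, -2.13321930e+01,
        1.08689099e-02,  1.17979565e-02,  2.87745082e-03]), 'eef_pos': array([ 0.54187087, -0.08246135,  0.1054401 ]), 'orientation': array([5.01649004e-04, 9.28714411e-01, 3.70794558e-01, 8.28548886e-04]), 'ft_force': array([ 0.78479654, -0.12263323,  0.09793849]), 'ft_torque': array([ 0.04222758, -0.01339417,  0.02995685]), 'opening': 0.04256545181695792}
(array([-0.14, -0.13,  0.34]), array([ 0.09, -0.07,  0.03]))
```

View pics/s2c.png

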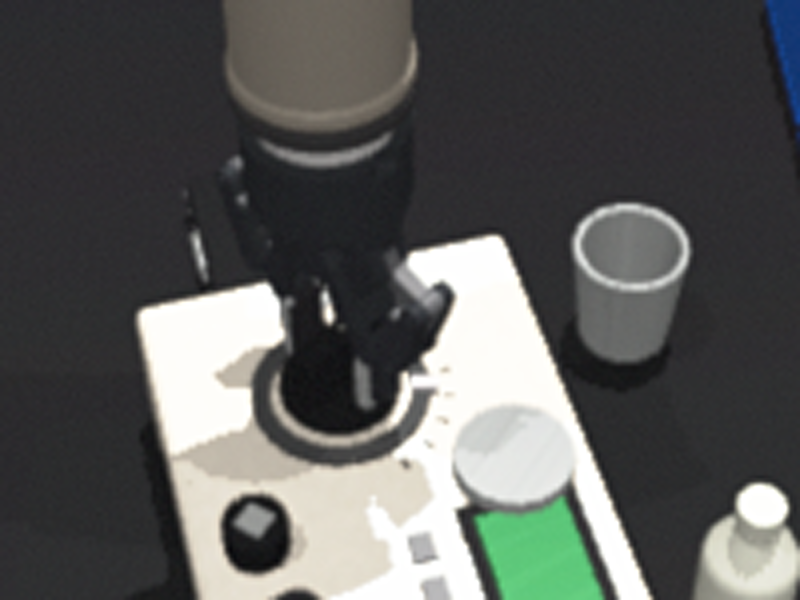

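View pics/t2c.png

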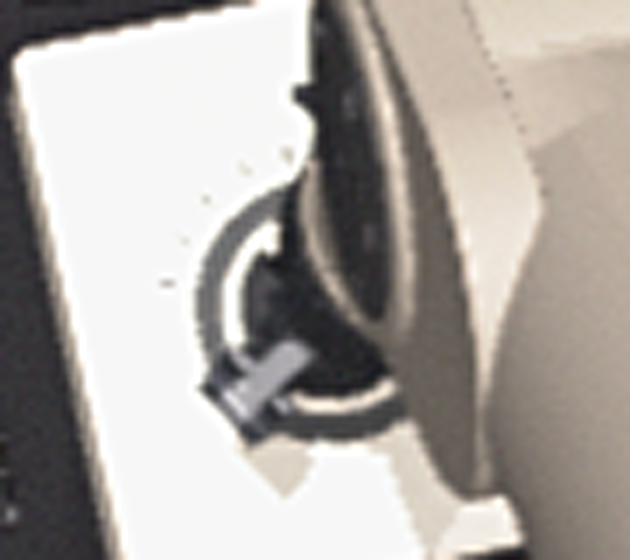

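Call:
{"method": "carry_out", "body": {"deltas": [{"dr": [0,0,0],"delta_pos": [-0.14,-0.1,0.2],"jaw": 0.5},{"dr": [0,0,0],"delta_pos": [-0.14,-0.1,0.2],"jaw": 0.7},{"dr": [0,0,0],"delta_pos": [-0.14,-0.1,0.2],"jaw": 0.8},{"dr": [0,0,0],"delta_pos": [-0.14,-0.1,0.2],"jaw": 0.9},{"dr": [0,0,0],"delta_pos": [-0.14,-0.1,0.2],"jaw": 1},{"dr": [0,0,0],"delta_pos": [-0.14,-0.1,0.2],"jaw": 1},{"dr": [0,0,0],"delta_pos": [-0.14,-0.1,0.2],"jaw": 1}], "newtons": 50}}

```text
t: 3.13
eef_pos: [0.5394, -0.0825, 0.1026]
orientation: [0.0, 0.929, 0.371, 0.0]
ft_force: [-2.1, 0.6, 4.9]
opening: 0.0134
```

Run:
```python
from h import *
s=sense();print(s)
print(rel((.54,-.0825,.102),-46.5))
```

```text
{'t': 3.1333, 'joint_pos': array([ 0.36592309,  0.46097568, -0.41238655,  1.95499897,  0.25755266,
        0.77625093, -1.00387841]), 'qd': array([ 1.51903689e-03,  9.50551966e-05,  4.15335500e-04,  7.74191708e-04,
       -1.23163298e-04, -5.61957422e-04, -9.14596947e-04]), 'tau': array([-1.08485220e-01, -4.82603860e+01, -3.88755709e+00, -2.11016911e+01,
        4.33197990e-02, -5.65609597e-01, -5.53205295e-02]), 'eef_pos': array([ 0.53936467, -0.08247596,  0.10255374]), 'orientation': array([9.48235930e-05, 9.28629739e-01, 3.71007814e-01, 2.36515715e-06]), 'ft_force': array([-2.07154585,  0.56130442,  4.93662524]), 'ft_torque': array([0.01509876, 0.35794401, 0.05735051]), 'opening': 0.013378389413967027}
(array([0.04, 0.05, 0.06]), array([0.01, 0.  , 0.06]))
```

Call:
{"method": "carry_out", "body": {"deltas": [{"dr": [0,0,2],"delta_pos": [0,0,0],"jaw": 1},{"dr": [0,0,5],"delta_pos": [0,0,0],"jaw": 1},{"dr": [0,0,8],"delta_pos": [0,0,0],"jaw": 1},{"dr": [0,0,11],"delta_pos": [0,0,0],"jaw": 1},{"dr": [0,0,14],"delta_pos": [0,0,0],"jaw": 1},{"dr": [0,0,17],"delta_pos": [0,0,0],"jaw": 1},{"dr": [0,0,20],"delta_pos": [0,0,0],"jaw": 1},{"dr": [0,0,23],"delta_pos": [0,0,0],"jaw": 1},{"dr": [0,0,26],"delta_pos": [0,0,0],"jaw": 1},{"dr": [0,0,26],"delta_pos": [0,0,0],"jaw": 1}]}}

```text
t: 3.97
eef_pos: [0.5389, -0.0816, 0.1025]
orientation: [-0.0, 0.988, 0.152, -0.0]
ft_force: [-3.0, 2.1, 5.4]
opening: 0.0132
```

Run:
```python
from h import *
im,d=save('side','s3');cv2.imwrite('pics/s3c.png',cv2.resize(im[215:275,250:330],None,fx=10,fy=10,interpolation=cv2.INTER_CUBIC))
im,d=save('top','t3');cv2.imwrite('pics/t3c.png',cv2.resize(im[195:250,325:395],None,fx=11,fy=10.9,interpolation=cv2.INTER_CUBIC))
s=sense();print(s['ft_force'],s['ft_torque'],s['eef_pos'])
print(rel((.54,-.0825,.102),-46.5))
```

```text
[-4.04491209  2.67578135  6.64005423] [ 0.49907209  0.80151213 -0.07218852] [ 0.53887468 -0.08157334  0.10252591]
(array([0.08, 0.12, 0.05]), array([ -0.06,   0.03, -25.93]))
```

View pics/s3c.png

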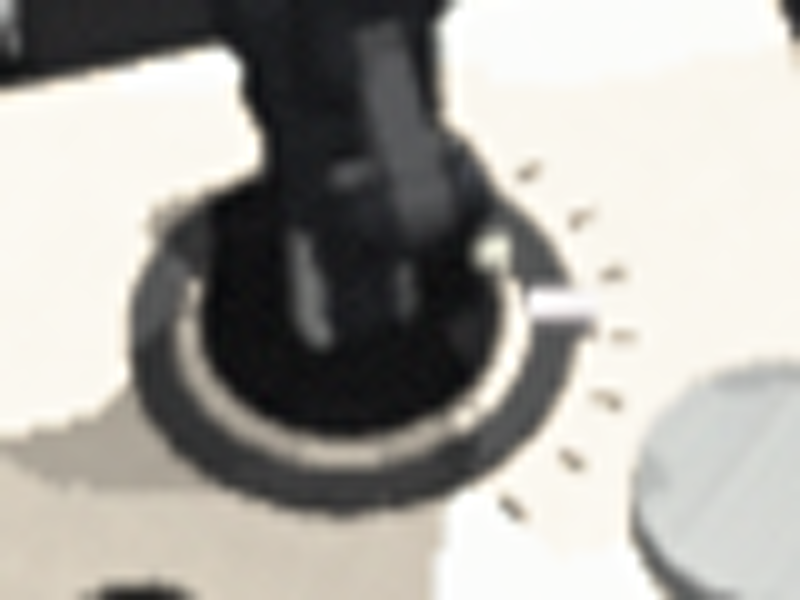

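View pics/t3c.png

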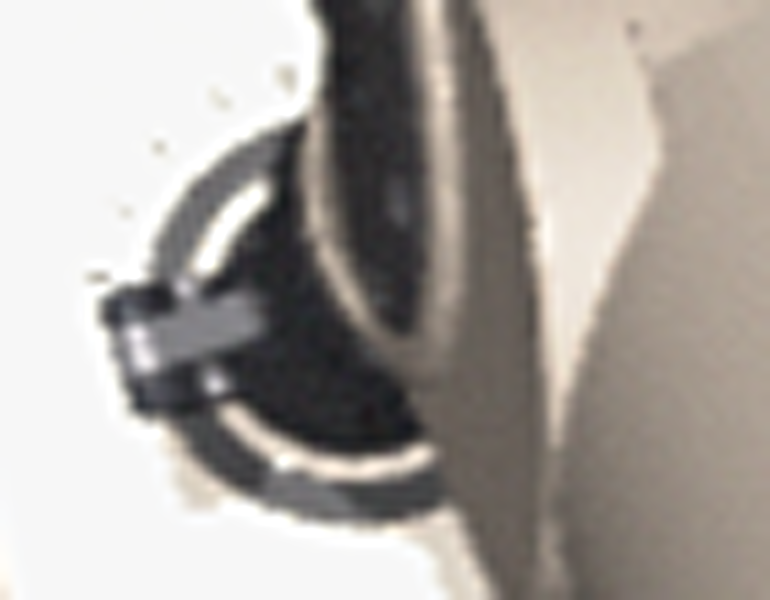

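Run:
```python
from h import *
c=np.array([.5412,-.083]) 
for n,p in [('p0',sc(463,203,.097)),('p1',sc(491,252,.097)),('tabtop',sc(560,300,.094))]:
    for cc in (c,np.array([.5426,-.0841])):
        v=p[:2]-cc; print(n,p,np.linalg.norm(v),np.degrees(np.arctan2(v[1],v[0])))
```

```text
p0 [ 0.56482681 -0.05849489  0.097     ] 0.034040071507964696 46.045407406456334
p0 [ 0.56482681 -0.05849489  0.097     ] 0.033906528133787445 49.040013638472104
p1 [ 0.57011246 -0.07141923  0.097     ] 0.031145532935830902 21.82836986674645
p1 [ 0.57011246 -0.07141923  0.097     ] 0.0302941749094859 24.74544995970905
tabtop [ 0.58349174 -0.08184354  0.094     ] 0.04230754727002957 1.5663554912287547
tabtop [ 0.58349174 -0.08184354  0.094     ] 0.04095394858757629 3.1584564909098343
```

Call:
{"method": "carry_out", "body": {"deltas": [{"dr": [0,0,1.5],"delta_pos": [0,0,0],"jaw": 1},{"dr": [0,0,3],"delta_pos": [0,0,0],"jaw": 1},{"dr": [0,0,3],"delta_pos": [0,0,0],"jaw": 1},{"dr": [0,0,3],"delta_pos": [0,0,0],"jaw": 1},{"dr": [0,0,3],"delta_pos": [0,0,0],"jaw": 1},{"dr": [0,0,3],"delta_pos": [0,0,0],"jaw": 1}]}}

```text
t: 4.57
eef_pos: [0.5388, -0.0815, 0.1025]
orientation: [-0.0, 0.992, 0.127, -0.001]
ft_force: [-3.8, 2.2, 6.1]
opening: 0.0131
```

Call:
{"method": "carry_out", "body": {"deltas": [{"dr": [0,0,0],"delta_pos": [0,0,-0.1],"jaw": 1},{"dr": [0,0,0],"delta_pos": [0,0,-0.2],"jaw": 1},{"dr": [0,0,0],"delta_pos": [0,0,-0.3],"jaw": 1},{"dr": [0,0,0],"delta_pos": [0,0,-0.4],"jaw": 1},{"dr": [0,0,0],"delta_pos": [0,0,-0.4],"jaw": 1}]}}

```text
t: 4.98
eef_pos: [0.5388, -0.0816, 0.1059]
orientation: [-0.001, 0.992, 0.127, -0.001]
ft_force: [-1.2, 5.8, -4.9]
opening: 0.0135
```

Call:
{"method": "carry_out", "body": {"deltas": [{"dr": [0,0,0],"delta_pos": [0,0,-0.1],"jaw": 1},{"dr": [0,0,0],"delta_pos": [0,0,-0.2],"jaw": 1},{"dr": [0,0,0],"delta_pos": [0,0,-0.2],"jaw": 1},{"dr": [0,0,0],"delta_pos": [0,0,-0.2],"jaw": 1}]}}

```text
t: 5.32
eef_pos: [0.5388, -0.0816, 0.1076]
orientation: [-0.001, 0.992, 0.127, -0.001]
ft_force: [-0.5, 4.0, -7.4]
opening: 0.0131
```

Call:
{"method": "carry_out", "body": {"deltas": [{"dr": [0,0,0],"delta_pos": [0,0,-0.1],"jaw": 1},{"dr": [0,0,0],"delta_pos": [0,0,-0.15],"jaw": 1},{"dr": [0,0,0],"delta_pos": [0,0,-0.15],"jaw": 1},{"dr": [0,0,0],"delta_pos": [0,0,-0.15],"jaw": 1}]}}

```text
t: 5.65
eef_pos: [0.5388, -0.0816, 0.1088]
orientation: [-0.001, 0.992, 0.127, -0.001]
ft_force: [1.2, 3.8, -10.7]
opening: 0.0133
```

Run:
```python
from h import *
s=sense();print(s['ft_force'],s['ft_torque'],s['eef_pos'])
print(rel((.54,-.0825,.102),-46.5))
```

```text
[  1.1821806    3.78278462 -10.71348308] [ 1.19635004 -0.18570009 -0.03811697] [ 0.53882278 -0.08162104  0.10877407]
(array([0.09, 0.12, 0.68]), array([ -0.09,   0.03, -28.91]))
```

Call:
{"method": "carry_out", "body": {"deltas": [{"dr": [0,0,0],"delta_pos": [0,0,-0.06],"jaw": 1},{"dr": [0,0,0.5],"delta_pos": [0,0,-0.06],"jaw": 1},{"dr": [0,0,1],"delta_pos": [0,0,-0.06],"jaw": 1},{"dr": [0,0,1.5],"delta_pos": [0,0,-0.06],"jaw": 1},{"dr": [0,0,1.5],"delta_pos": [0,0,-0.06],"jaw": 1}]}}

```text
t: 6.07
eef_pos: [0.5388, -0.0815, 0.1092]
orientation: [-0.001, 0.993, 0.114, -0.001]
ft_force: [1.1, 5.3, -11.7]
opening: 0.0135
```

Call:
{"method": "carry_out", "body": {"deltas": [{"dr": [0,0,0.5],"delta_pos": [0,0,0],"jaw": 1},{"dr": [0,0,1],"delta_pos": [0,0,0],"jaw": 1},{"dr": [0,0,1.5],"delta_pos": [0,0,0],"jaw": 1},{"dr": [0,0,1.5],"delta_pos": [0,0,0],"jaw": 1}]}}

```text
t: 6.4
eef_pos: [0.5387, -0.0815, 0.1092]
orientation: [-0.001, 0.995, 0.101, -0.001]
ft_force: [1.4, 5.2, -11.9]
opening: 0.0133
```

Call:
{"method": "carry_out", "body": {"deltas": [{"dr": [0,0,0.5],"delta_pos": [0,0,0],"jaw": 1},{"dr": [0,0,1],"delta_pos": [0,0,0],"jaw": 1},{"dr": [0,0,1.5],"delta_pos": [0,0,0],"jaw": 1},{"dr": [0,0,1.5],"delta_pos": [0,0,0],"jaw": 1}]}}

```text
t: 6.73
eef_pos: [0.5388, -0.0814, 0.1092]
orientation: [-0.001, 0.996, 0.088, -0.001]
ft_force: [1.8, 5.2, -11.8]
opening: 0.0132
```

Call:
{"method": "carry_out", "body": {"deltas": [{"dr": [0,0,0.5],"delta_pos": [0,0,0],"jaw": 1},{"dr": [0,0,1],"delta_pos": [0,0,0],"jaw": 1},{"dr": [0,0,1.5],"delta_pos": [0,0,0],"jaw": 1},{"dr": [0,0,1.5],"delta_pos": [0,0,0],"jaw": 1}]}}

```text
t: 7.07
eef_pos: [0.5387, -0.0814, 0.1092]
orientation: [-0.001, 0.997, 0.075, -0.001]
ft_force: [0.8, 5.9, -12.0]
opening: 0.0135
```

Call:
{"method": "carry_out", "body": {"deltas": [{"dr": [0,0,0.5],"delta_pos": [0,0,0],"jaw": 1},{"dr": [0,0,1],"delta_pos": [0,0,0],"jaw": 1},{"dr": [0,0,1.5],"delta_pos": [0,0,0],"jaw": 1},{"dr": [0,0,2],"delta_pos": [0,0,0],"jaw": 1},{"dr": [0,0,2],"delta_pos": [0,0,0],"jaw": 1}]}}

```text
t: 7.48
eef_pos: [0.5387, -0.0813, 0.1092]
orientation: [-0.001, 0.998, 0.058, -0.001]
ft_force: [1.8, 5.1, -11.5]
opening: 0.0133
```

Call:
{"method": "carry_out", "body": {"deltas": [{"dr": [0,0,0.5],"delta_pos": [0,0,0],"jaw": 1},{"dr": [0,0,1],"delta_pos": [0,0,0],"jaw": 1},{"dr": [0,0,1.5],"delta_pos": [0,0,0],"jaw": 1},{"dr": [0,0,2],"delta_pos": [0,0,0],"jaw": 1},{"dr": [0,0,2],"delta_pos": [0,0,0],"jaw": 1}]}}

```text
t: 7.9
eef_pos: [0.5387, -0.0812, 0.1092]
orientation: [-0.001, 0.999, 0.04, -0.001]
ft_force: [1.9, 5.5, -12.8]
opening: 0.0136
```

Run:
```python
from h import *
im,d=save('side','s4');cv2.imwrite('pics/s4c.png',cv2.resize(im[215:275,250:330],None,fx=10,fy=10,interpolation=cv2.INTER_CUBIC))
s=sense();print(s['ft_force'],s['ft_torque'],s['eef_pos'],s['joint_pos'])
print(rel((.54,-.0825,.102),-46.5))
```

```text
[  1.46005304   4.91687221 -11.92425876] [ 1.31517891 -0.26096402  0.13467966] [ 0.5387299  -0.08124248  0.10918101] [ 0.2421349   0.43155172 -0.2571114   1.95984107  0.15140263  0.77006335
 -1.59152499]
(array([0.12, 0.14, 0.72]), array([ -0.11,   0.05, -38.87]))
```

View pics/s4c.png

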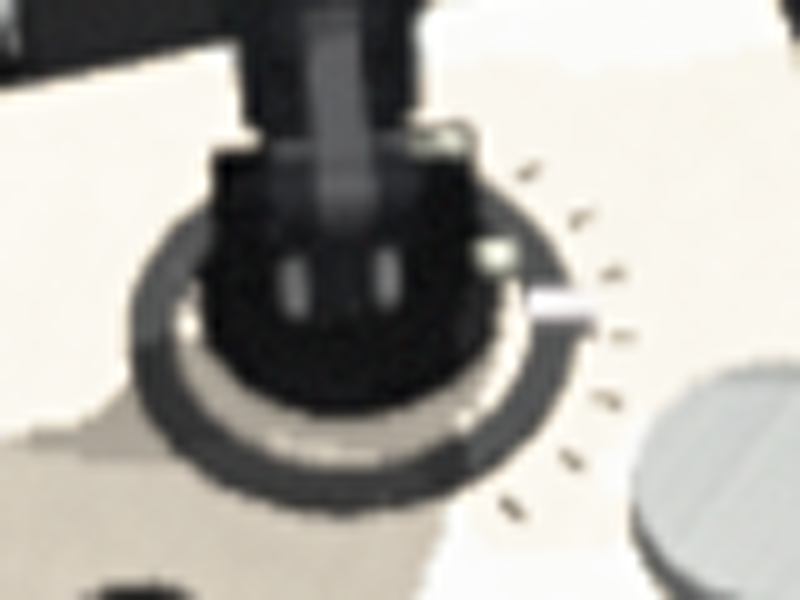

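Run:
```python
from h import *
c=np.array([.5412,-.083]) 
for z in (.102,.104):
    p=sc(500,253,z); v=p[:2]-c; print(p,np.linalg.norm(v),np.degrees(np.arctan2(v[1],v[0])))
l1,l2=sc(463,137,.140),sc(412,140,.140); print(l1,l2,np.degrees(np.arctan2(*(l1-l2)[[1,0]])))
```

```text
[ 0.57185609 -0.07581038  0.102     ] 0.03148787428017267 13.19875934498254
[ 0.57183853 -0.07743221  0.104     ] 0.031140320617703623 10.29968951055593
[ 0.5652463  -0.07770332  0.14      ] [ 0.55544854 -0.07802675  0.14      ] 1.8906980018027026
```

Call:
{"method": "carry_out", "body": {"deltas": [{"dr": [0,0,0.5],"delta_pos": [0,0,0],"jaw": 1},{"dr": [0,0,1],"delta_pos": [0,0,0],"jaw": 1},{"dr": [0,0,1.5],"delta_pos": [0,0,0],"jaw": 1},{"dr": [0,0,2],"delta_pos": [0,0,0],"jaw": 1},{"dr": [0,0,2],"delta_pos": [0,0,0],"jaw": 1}]}}

```text
t: 8.37
eef_pos: [0.5387, -0.0812, 0.1092]
orientation: [-0.001, 1.0, 0.023, -0.001]
ft_force: [1.0, 5.9, -11.7]
opening: 0.0135
```

Call:
{"method": "carry_out", "body": {"deltas": [{"dr": [0,0,0.5],"delta_pos": [0,0,0],"jaw": 1},{"dr": [0,0,1],"delta_pos": [0,0,0],"jaw": 1},{"dr": [0,0,1.5],"delta_pos": [0,0,0],"jaw": 1},{"dr": [0,0,2],"delta_pos": [0,0,0],"jaw": 1},{"dr": [0,0,2],"delta_pos": [0,0,0],"jaw": 1}]}}

```text
t: 8.78
eef_pos: [0.5388, -0.0811, 0.1092]
orientation: [-0.001, 1.0, 0.005, -0.001]
ft_force: [1.5, 6.3, -11.1]
opening: 0.0131
```

Call:
{"method": "carry_out", "body": {"deltas": [{"dr": [0,0,0.5],"delta_pos": [0,0,0],"jaw": 1},{"dr": [0,0,1],"delta_pos": [0,0,0],"jaw": 1},{"dr": [0,0,1.5],"delta_pos": [0,0,0],"jaw": 1},{"dr": [0,0,2],"delta_pos": [0,0,0],"jaw": 1},{"dr": [0,0,2],"delta_pos": [0,0,0],"jaw": 1}]}}

```text
t: 9.2
eef_pos: [0.5387, -0.081, 0.1092]
orientation: [-0.001, 1.0, -0.012, -0.001]
ft_force: [1.9, 5.8, -11.9]
opening: 0.0134
```

Call:
{"method": "carry_out", "body": {"deltas": [{"dr": [0,0,0.5],"delta_pos": [0,0,0],"jaw": 1},{"dr": [0,0,1],"delta_pos": [0,0,0],"jaw": 1},{"dr": [0,0,1.5],"delta_pos": [0,0,0],"jaw": 1},{"dr": [0,0,2],"delta_pos": [0,0,0],"jaw": 1},{"dr": [0,0,2],"delta_pos": [0,0,0],"jaw": 1}]}}

```text
t: 9.62
eef_pos: [0.5387, -0.0809, 0.1092]
orientation: [-0.001, 1.0, -0.029, -0.001]
ft_force: [0.7, 6.0, -12.4]
opening: 0.0133
```

Call:
{"method": "carry_out", "body": {"deltas": [{"dr": [0,0,0.5],"delta_pos": [0,0,0],"jaw": 1},{"dr": [0,0,1],"delta_pos": [0,0,0],"jaw": 1},{"dr": [0,0,1.5],"delta_pos": [0,0,0],"jaw": 1},{"dr": [0,0,1.5],"delta_pos": [0,0,0],"jaw": 1}]}}

```text
t: 9.95
eef_pos: [0.5387, -0.0809, 0.1092]
orientation: [-0.001, 0.999, -0.043, -0.001]
ft_force: [0.6, 6.2, -11.0]
opening: 0.0131
```

Call:
{"method": "carry_out", "body": {"deltas": [{"dr": [0,0,0.5],"delta_pos": [0,0,0],"jaw": 1},{"dr": [0,0,1],"delta_pos": [0,0,0],"jaw": 1},{"dr": [0,0,1.5],"delta_pos": [0,0,0],"jaw": 1},{"dr": [0,0,1.5],"delta_pos": [0,0,0],"jaw": 1}]}}

```text
t: 10.28
eef_pos: [0.5387, -0.0808, 0.1092]
orientation: [-0.001, 0.998, -0.056, -0.001]
ft_force: [1.3, 6.5, -11.6]
opening: 0.0139
```

Call:
{"method": "carry_out", "body": {"deltas": [{"dr": [0,0,0.5],"delta_pos": [0,0,0],"jaw": 1},{"dr": [0,0,1],"delta_pos": [0,0,0],"jaw": 1},{"dr": [0,0,1.5],"delta_pos": [0,0,0],"jaw": 1},{"dr": [0,0,1.5],"delta_pos": [0,0,0],"jaw": 1}]}}

```text
t: 10.62
eef_pos: [0.5387, -0.0808, 0.1093]
orientation: [-0.001, 0.998, -0.069, -0.001]
ft_force: [1.1, 6.2, -10.6]
opening: 0.013
```

Call:
{"method": "carry_out", "body": {"deltas": [{"dr": [0,0,0.5],"delta_pos": [0,0,0],"jaw": 1},{"dr": [0,0,1],"delta_pos": [0,0,0],"jaw": 1},{"dr": [0,0,1.5],"delta_pos": [0,0,0],"jaw": 1},{"dr": [0,0,1.5],"delta_pos": [0,0,0],"jaw": 1}]}}

```text
t: 10.95
eef_pos: [0.5388, -0.0807, 0.1099]
orientation: [-0.001, 0.997, -0.082, -0.001]
ft_force: [-1.3, 7.0, -4.3]
opening: 0.0132
```

Run:
```python
from h import *
im,d=save('side','s5');cv2.imwrite('pics/s5c.png',cv2.resize(im[215:275,250:330],None,fx=10,fy=10,interpolation=cv2.INTER_CUBIC))
s=sense();print(s['ft_force'],s['ft_torque'],s['eef_pos'],s['joint_pos'])
print(rel((.54,-.0825,.102),-46.5))
```

```text
[-2.09358955  6.65536005 -4.66158561] [ 1.62604512  0.33547163 -0.01690557] [ 0.53873164 -0.08075533  0.10989065] [ 0.19662957  0.42566031 -0.20099858  1.96259382  0.11668364  0.76595896
 -1.80576658]
(array([0.16, 0.15, 0.79]), array([ -0.13,   0.06, -52.88]))
```

View pics/s5c.png

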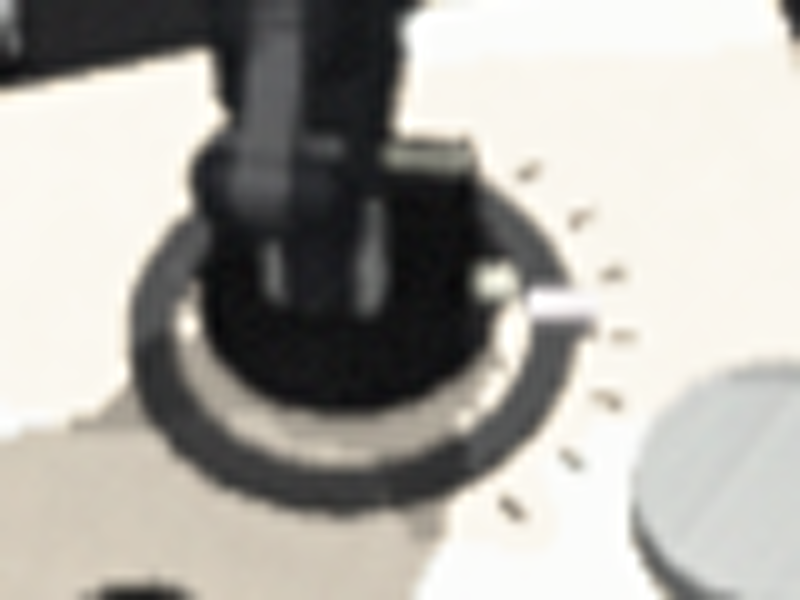

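Call:
{"method": "carry_out", "body": {"deltas": [{"dr": [0,0,0],"delta_pos": [0,0,-0.1],"jaw": 1},{"dr": [0,0,0],"delta_pos": [0,0,-0.2],"jaw": 1},{"dr": [0,0,0],"delta_pos": [0,0,-0.3],"jaw": 1},{"dr": [0,0,0],"delta_pos": [0,0,-0.3],"jaw": 1}]}}

```text
t: 11.33
eef_pos: [0.5387, -0.0807, 0.113]
orientation: [-0.001, 0.997, -0.082, -0.001]
ft_force: [-1.9, 7.9, -5.4]
opening: 0.0136
```

Call:
{"method": "carry_out", "body": {"deltas": [{"dr": [0,0,0],"delta_pos": [0,0,-0.1],"jaw": 1},{"dr": [0,0,0],"delta_pos": [0,0,-0.2],"jaw": 1},{"dr": [0,0,0],"delta_pos": [0,0,-0.3],"jaw": 1},{"dr": [0,0,0],"delta_pos": [0,0,-0.4],"jaw": 1},{"dr": [0,0,0],"delta_pos": [0,0,-0.4],"jaw": 1}]}}

```text
t: 11.75
eef_pos: [0.5388, -0.0808, 0.117]
orientation: [-0.001, 0.997, -0.082, -0.001]
ft_force: [-1.3, 7.3, -6.1]
opening: 0.0131
```

Call:
{"method": "carry_out", "body": {"deltas": [{"dr": [0,0,0],"delta_pos": [0,0,-0.1],"jaw": 1},{"dr": [0,0,0],"delta_pos": [0,0,-0.2],"jaw": 1},{"dr": [0,0,0],"delta_pos": [0,0,-0.3],"jaw": 1},{"dr": [0,0,0],"delta_pos": [0,0,-0.3],"jaw": 1}]}}

```text
t: 12.08
eef_pos: [0.5387, -0.0807, 0.1198]
orientation: [-0.001, 0.997, -0.082, -0.001]
ft_force: [-1.2, 7.6, -8.0]
opening: 0.0131
```

Call:
{"method": "carry_out", "body": {"deltas": [{"dr": [0,0,0],"delta_pos": [0,0,-0.08],"jaw": 1},{"dr": [0,0,0],"delta_pos": [0,0,-0.15],"jaw": 1},{"dr": [0,0,0],"delta_pos": [0,0,-0.15],"jaw": 1},{"dr": [0,0,0],"delta_pos": [0,0,-0.15],"jaw": 1}]}}

```text
t: 12.42
eef_pos: [0.5387, -0.0807, 0.1209]
orientation: [-0.001, 0.997, -0.082, -0.001]
ft_force: [0.2, 6.5, -10.5]
opening: 0.0132
```

Call:
{"method": "carry_out", "body": {"deltas": [{"dr": [0,0,0],"delta_pos": [0,-0.05,0.1],"jaw": 1},{"dr": [0,0,0],"delta_pos": [0,-0.1,0.2],"jaw": 1},{"dr": [0,0,0],"delta_pos": [0,-0.1,0.25],"jaw": 1},{"dr": [0,0,0],"delta_pos": [0,-0.1,0.25],"jaw": 1}]}}

```text
t: 12.75
eef_pos: [0.5388, -0.0807, 0.1189]
orientation: [-0.0, 0.997, -0.082, -0.001]
ft_force: [-1.6, 5.1, -3.9]
opening: 0.013
```

Call:
{"method": "carry_out", "body": {"deltas": [{"dr": [0,0,0],"delta_pos": [0,0,0],"jaw": 0.85},{"dr": [0,0,0],"delta_pos": [0,0,0],"jaw": 0.75},{"dr": [0,0,0],"delta_pos": [0,0,0],"jaw": 0.65},{"dr": [0,0,0],"delta_pos": [0,0,0],"jaw": 0.55},{"dr": [0,0,0],"delta_pos": [0,0,0],"jaw": 0.5},{"dr": [0,0,0],"delta_pos": [0,0,0],"jaw": 0.5},{"dr": [0,0,0],"delta_pos": [0,0,0],"jaw": 0.5}]}}

```text
t: 13.33
eef_pos: [0.5398, -0.0819, 0.1197]
orientation: [0.0, 0.997, -0.083, 0.0]
ft_force: [0.1, 0.1, -0.5]
opening: 0.0426
```

Call:
{"method": "carry_out", "body": {"deltas": [{"dr": [0,0,0],"delta_pos": [0,0,-1.5],"jaw": 0.5},{"dr": [0,0,0],"delta_pos": [0,0,-3.5],"jaw": 0.5},{"dr": [0,0,0],"delta_pos": [0,0,-6],"jaw": 0.5},{"dr": [0,0,0],"delta_pos": [0,0,-9],"jaw": 0.5},{"dr": [0,0,0],"delta_pos": [0,0,-12],"jaw": 0.5},{"dr": [0,0,0],"delta_pos": [-3,0,-14],"jaw": 0.5},{"dr": [0,0,0],"delta_pos": [-6,0,-14],"jaw": 0.5},{"dr": [0,0,0],"delta_pos": [-8,0,-14],"jaw": 0.5},{"dr": [0,0,0],"delta_pos": [-8,0,-14],"jaw": 0.5},{"dr": [0,0,0],"delta_pos": [-8,0,-14],"jaw": 0.5}]}}

```text
t: 14.17
eef_pos: [0.4602, -0.0685, 0.2599]
orientation: [0.0, 0.997, -0.082, 0.001]
ft_force: [-0.0, -1.2, -0.2]
opening: 0.0427
```

Run:
```python
from h import *
im,d=save('side','s6');cv2.imwrite('pics/s6c.png',cv2.resize(im[215:275,250:330],None,fx=10,fy=10,interpolation=cv2.INTER_CUBIC))
im2,d2=save('top','t6')
for n in (im,): cv2.imwrite('pics/s6.png',n)
s=sense();print(s['ft_force'],s['eef_pos'])
```

```text
[0.06354457 0.58599313 0.94758681] [ 0.46140136 -0.06848954  0.25961169]
```

View pics/s6c.png

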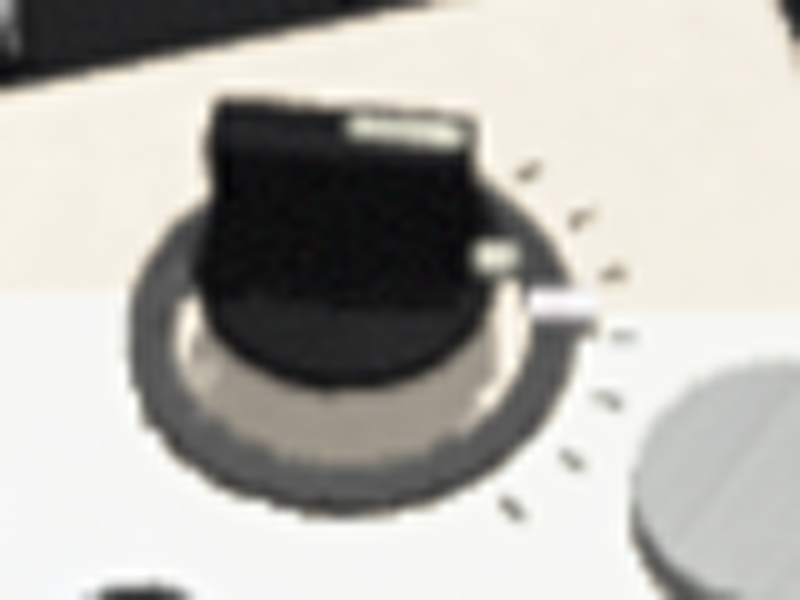

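View pics/s6.png

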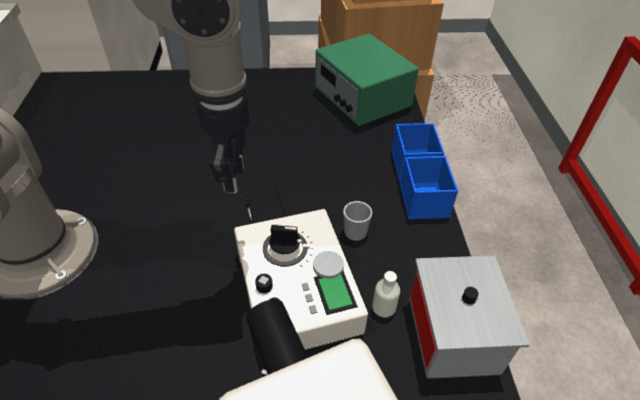

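View pics/t6.png

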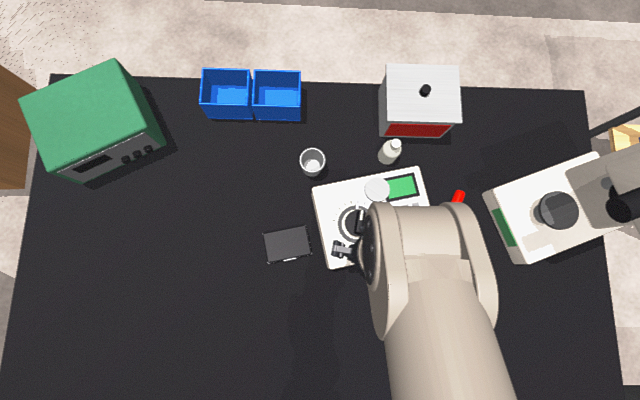

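Run:
```python
from h import *
D=np.load('pics/side0.npy');print([round(deproj('side',u,v,D[v,u])[2],4) for u,v in [(280,236),(282,234)]])
D=np.load('pics/s6.npy')
print([round(deproj('side',u,v,D[v,u])[2],4) for u,v in [(275,226),(278,227),(287,228),(293,228)]])
l1,l2=sc(465,133,.149),sc(347,127,.149); print(np.degrees(np.arctan2(*(l1-l2)[[1,0]])))
```

```text
[np.float64(0.1333), np.float64(0.1341)]
[np.float64(0.1492), np.float64(0.1473), np.float64(0.1485), np.float64(0.1498)]
-6.3448179601578385
```

The bar's top is now about 15 mm higher (0.134 to 0.149 m). The pointer is about 8–10° past the tab and the gripper is clear, so I'm handing in.

```bash
python3 -c "
from rig import job
print(job.job_done())"
```

```text
the job is handed in; nothing more can be done
None
```

I turned the load selector clockwise to the tab, pulled it out into its lock, let go and handed the job in. The hand-in reported no verdict.

- **Finding the catch:** I turned in 1.5–2° steps under an upward pull of about 12 N. The pull fell to about 4.5 N some 9–10° past (clockwise of) the tab. I stopped turning there and pulled straight up until the force rose again at the stop, about 10.5 N at most. The highest pull I read was about 13 N, well under the 25 N limit, though I only read it at the end of each move.
- **Knob out:** After release, the bar's top measured 0.149 m against 0.134 m at the start, so the shaft is out by about 15 mm.
- **Pointer angle:** The last picture puts it about 8° past the tab and the arm's own angle says about 10°, both within the 20° allowed. During the turn, the camera and arm angles differed by several degrees at times. I put that down to errors in reading the pictures.
- **Everything else:** The gripper is open and clear of the console, with only sensor noise on the force reading. In the pictures taken afterwards the trim knob and the other objects look unmoved; I did not measure them.

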